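# Set the finished glass trees on their matching stands

## Task

Set each of the four little glass trees upright on the wooden stand whose ring of glass chips has the tree's own colour, its foot centred on the stand, inside the ring. Set the trees down gently without dropping them, and leave the stands, the glue bottle and the bead dish where they are.

Things in the scene. Friction and masses are not known exactly. Their poses are not given: they have to be found in the camera images.
- blue_tree: Loose little tree: a cone covered in blue glass shards, 116 mm tall, 0.1 to 0.2 kg. Round pale wooden foot 56 mm in diameter, 6 mm thick; the cone narrows from 51 mm (56 mm over the shards) to 12 mm diameter; on top an upright cylindrical brass knob, 18 mm in diameter, from 92 to 116 mm above the underside, by which to lift it. Origin: centre of the underside; z up along the tree.
- blue_base: Loose round dark wooden stand, 100 mm in diameter, 14 mm thick, flat top, about 0.3 kg, with a ring of blue glass chips (inner radius 41 mm, standing 2 mm proud, look only) round the edge of its top. Origin: centre of the underside; z up.
- green_tree: Loose little tree: a cone covered in green glass shards, 108 mm tall, 0.1 to 0.2 kg. Round pale wooden foot 56 mm in diameter, 6 mm thick; the cone narrows from 51 mm (56 mm over the shards) to 12 mm diameter; on top an upright cylindrical brass knob, 18 mm in diameter, from 84 to 108 mm above the underside, by which to lift it. Origin: centre of the underside; z up along the tree.
- green_base: Loose round dark wooden stand, 100 mm in diameter, 14 mm thick, flat top, about 0.3 kg, with a ring of green glass chips (inner radius 41 mm, standing 2 mm proud, look only) round the edge of its top. Origin: centre of the underside; z up.
- amber_tree: Loose little tree: a cone covered in amber glass shards, 100 mm tall, 0.1 to 0.2 kg. Round pale wooden foot 56 mm in diameter, 6 mm thick; the cone narrows from 51 mm (56 mm over the shards) to 12 mm diameter; on top an upright cylindrical brass knob, 18 mm in diameter, from 76 to 100 mm above the underside, by which to lift it. Origin: centre of the underside; z up along the tree.
- amber_base: Loose round dark wooden stand, 100 mm in diameter, 14 mm thick, flat top, about 0.3 kg, with a ring of amber glass chips (inner radius 41 mm, standing 2 mm proud, look only) round the edge of its top. Origin: centre of the underside; z up.
- white_tree: Loose little tree: a cone covered in white glass shards, 92 mm tall, 0.1 to 0.2 kg. Round pale wooden foot 56 mm in diameter, 6 mm thick; the cone narrows from 51 mm (56 mm over the shards) to 12 mm diameter; on top an upright cylindrical brass knob, 18 mm in diameter, from 68 to 92 mm above the underside, by which to lift it. Origin: centre of the underside; z up along the tree.
- white_base: Loose round dark wooden stand, 100 mm in diameter, 14 mm thick, flat top, about 0.3 kg, with a ring of white glass chips (inner radius 41 mm, standing 2 mm proud, look only) round the edge of its top. Origin: centre of the underside; z up.
- glue_bottle: Bystander: small loose upright white glue bottle with an orange cap, 36 mm in diameter, 75 mm tall. Origin: centre of the underside.
- bead_dish: Bystander: small round grey dish heaped with brass beads, 48 mm in diameter, 25 mm tall, loose. Origin: centre of the underside.

How it is judged (in metres and radians):
At the end, for the whole second after the job is handed in: Each tree stands upright (within 0.08 rad) and at rest on the top of the stand of its own colour, its centre within 14 mm of the stand's centre (so its foot lies inside the ring of chips), all four stands flat on the table (horizontal distance between blue_tree and blue_base below 0.014 m and z of blue_tree in the frame of blue_base between 0.01 and 0.018 m and angle between each of blue_tree, green_tree, amber_tree, white_tree's own z axis and vertical below 0.08 rad and linear speed of each of blue_tree, green_tree, amber_tree, white_tree below 0.02 m/s and height (world z) of each of blue_base, green_base, amber_base, white_base below 0.005 m and horizontal distance between green_tree and green_base below 0.014 m and z of green_tree in the frame of green_base between 0.01 and 0.018 m and horizontal distance between amber_tree and amber_base below 0.014 m and z of amber_tree in the frame of amber_base between 0.01 and 0.018 m and horizontal distance between white_tree and white_base below 0.014 m and z of white_tree in the frame of white_base between 0.01 and 0.018 m); the robot touches nothing.
It fails at once if a tree is dropped or thrown: it moves faster than 0.5 m/s while the robot is not touching it ((linear speed of blue_tree above 0.5 m/s and contact force between each of the fingers, the arm and blue_tree below 0.05 N) or (linear speed of green_tree above 0.5 m/s and contact force between each of the fingers, the arm and green_tree below 0.05 N) or (linear speed of amber_tree above 0.5 m/s and contact force between each of the fingers, the arm and amber_tree below 0.05 N) or (linear speed of white_tree above 0.5 m/s and contact force between each of the fingers, the arm and white_tree below 0.05 N)).
It fails at once if a stand is shifted more than 30 mm (distance of any of blue_base, green_base, amber_base, white_base from where it was at the start of the episode above 0.03 m).
It fails at once if the glue bottle is moved more than 30 mm or tipped over (distance of glue_bottle from where it was at the start of the episode above 0.03 m or angle between glue_bottle's own z axis and vertical above 0.5 rad).
It fails at once if the bead dish is moved more than 30 mm or tipped over (distance of bead_dish from where it was at the start of the episode above 0.03 m or angle between bead_dish's own z axis and vertical above 0.5 rad).
It also fails if it takes over 109 s, if anything falls off the work surface, if the arm or the gripper's body presses on something with over 40 N, if the wrist force passes 120 N, or if a joint passes its speed limit or range.

## Robot

A 6-joint arm with a two-finger parallel gripper is mounted at the origin on the work surface. World frame = base frame: x ahead of the robot, y to its left, z up, the work surface at z = 0. Lengths are in m, angles in degrees, forces in N, time in s.
With the tool pointing down it reaches from about 0.3 to 0.875 m from the base axis. Payload 6.4 kg.
Tool frame: the origin (TCP) lies at the very end of the fingers, on their centre line; the grasp point (between the pads) lies 19 mm behind it; y points along the fingers, z is the direction in which the jaws open and shut, and the axes are right-handed (so a half turn about y gives the same grasp; the last joint's range is limited). The gripper opens to 85 mm and grips with 20 to 120 N. Pads are 22 mm wide; open, the fingers measure 114 mm over their backs; the gripper's body (76 mm by 85 mm) begins 54 mm behind the grasp point. The pads swing forward as they close: fully open they stand 13 mm farther back than shut.
Start: joints at [59.914, 10.359, 92.074, -0, 77.567, -11.82], TCP at [0.18, 0.546, 0.231] pointing down, gripper open.
Joint ranges: [-171.53, 171.53], [-51.25, 118.39], [17.06, 147.69], [-65.23, 245.23], [0, 150.52], [-178.68, 178.68]. Speed limits (degrees/s): [147.25, 147.25, 172.46, 180, 180, 180].

## Interface

Orientations are given as [roll, pitch, yaw] about the fixed x, y, z axes, in that order (R = Rz(yaw) Ry(pitch) Rx(roll)).
In Python, from cell import robot gives the robot as it stands.
- The arm moves only by the tool move_arm, never from a script. Its argument "steps" is a list of rows, each an object of numbers: "claw": the finger opening in cm, from 0 to 8.54; "x", "y", "z": the shift along the tool's x, y, z in cm; "wx", "wy", "wz": the turn, a rotation vector about the tool's x, y, z in degrees. A call has exactly 8 rows; each row shifts and turns the commanded pose from where the row before left it, along the tool's axes as they then stand; what a row does not reach is not made up. A row lasts 1/10 s, in which the tool goes at most 50 mm and 8.59 degrees, less where a joint would pass 70% of its speed; a pose out of reach is approached as far as the arm can. A call is refused whole if a number of a shift passes 5 or a number of a turn 8.59, either way. A call with a gripper value outside its range is refused whole. The fingers move at their own pace and stop on an object; the grip force is fixed at half the most. Time passes only in rows, so rows that do not move let the fingers close, or fill a call up. It gives the time, the measured TCP pose, the force and the opening at its end, in the units of the state.
- robot.get_obs(): the state, without advancing time (a new reading comes with each control period).
- robot.grab_frame(name): name is "scene" or "top"; returns the picture (400x640x3 uint8, red, green, blue); there is no depth.
- robot.get_calibration(name): a dict with "camera_matrix" (3x3 intrinsics, pixels), "R" (3x3) and "t" (3): a world point X has camera coordinates R X + t. Camera axes: x right, y down, z forward; pixel columns grow to the right and rows downward; lengths in m; the calibration is good to about 2 mm. A picture is of the moment at which its call begins. get_calibration takes no time and is no camera call.
- robot.hand_in(): hands the job in, once; it reports no verdict.
Trained networks look in the newest picture that a camera, given by its name, has taken for a name from the list of things; names that differ only in an ending like _2 or _b are one class to them, and where a whole thing is asked for, a point or a joint stands for the part that bears it (a point fixed in the world has none). Each returns a list of dicts, best first, with "conf" (0 to 1); they miss things now and then, are a little off and sometimes report something else, mostly with a low value. They report only what shows in the picture. A call takes as long as a camera call.
- robot.cut_out(camera, name): "pixels" (400x640 bool, what is visible of it) and "rect" ([left, top, width, height] in pixels, round what is visible of it).
- robot.place_of(camera, name): "position" ([column, row] in pixels: a listed point, or the origin of a listed thing).
The state is a dict: "time": time; "joint_positions": joint angles; "qd": joint speeds; "joint_efforts": joint torques, N m; "ee_pos": TCP position; "orientation": TCP orientation; "wrist_force": force on the tool from outside, world axes, zero at the start; "moment": the same for the moment, N m; "grip_width": opening from 0.0 (shut) to 1.0 (fully open).
Only numpy, scipy, OpenCV 4.12 (cv2) and the standard library are available. Lean on these libraries where they do the work, as an engineer would, in place of code of your own. Each camera call takes 0.05 s, during which the arm holds its last target.

## Working session

There is one attempt and no reset: what is moved stays moved. The work goes in short steps, Python scripts to look and compute and a tool call to move; the robot and the scene stay as the last step left them, time stands still between calls to the robot, and variables do not carry over. Pictures are saved under pics/ and viewed, and the job is handed in when it is done.

Besides the shell and the picture viewer there is one more tool, called after ">>>" as name(argument=value, ...) on one line, values as JSON. move_arm: Moves the arm, as the interface text tells. Its arguments: {"type":"object","properties":{"steps":{"type":"array"}},"required":["steps"]}

```bash
mkdir -p pics; ls
python3 - <<'E'
from cell import robot
import cv2
for n in("scene","top"):
    f=robot.grab_frame(n); cv2.imwrite(f"pics/{n}0.png",f[:,:,::-1])
    c=robot.get_calibration(n); print(n,c)
print(robot.get_obs())
E
```

```text
pics
scene {'camera_matrix': array([[470.31279004,   0.        , 308.94091776],
       [  0.        , 470.31279004, 198.56467336],
       [  0.        ,   0.        ,   1.        ]]), 'R': array([[-0.5755209 ,  0.81775427,  0.00732472],
       [ 0.62369822,  0.44470565, -0.64283545],
       [-0.52893878, -0.36539682, -0.76596927]]), 't': array([ 0.311825  , -0.33049039,  1.26263541])}
top {'camera_matrix': array([[405.69790232,   0.        , 324.0216375 ],
       [  0.        , 405.69790232, 192.59976269],
       [  0.        ,   0.        ,   1.        ]]), 'R': array([[-0.02098895, -0.99971959, -0.01096425],
       [-0.99525475,  0.0219349 , -0.09479896],
       [ 0.09501288,  0.0089225 , -0.99543606]]), 't': array([0.01451757, 0.54572445, 0.94202166])}
{'time': 0.1, 'joint_positions': array([ 5.99115013e+01,  1.03988625e+01,  9.21253082e+01,  3.63807412e-04,
        7.75680248e+01, -1.18200465e+01]), 'qd': array([ 0.04462409, -0.16388261, -0.14577431,  0.03492864, -0.02809734,
       -0.07226642]), 'joint_efforts': array([ 1.22912676e-03, -4.45872009e+01, -3.52241492e+01, -3.18878620e-04,
        4.10228939e-03,  3.91485457e-05]), 'ee_pos': array([0.17997255, 0.54558823, 0.23046743]), 'orientation': array([-9.00901679e+01,  1.92328153e-02, -1.82685459e+01]), 'wrist_force': array([-0.41931146, -0.41671144, -0.0722933 ]), 'moment': array([-0.01461227,  0.03075325, -0.02887642]), 'grip_width': 0.9988250567469226}
```

View pics/scene0.png

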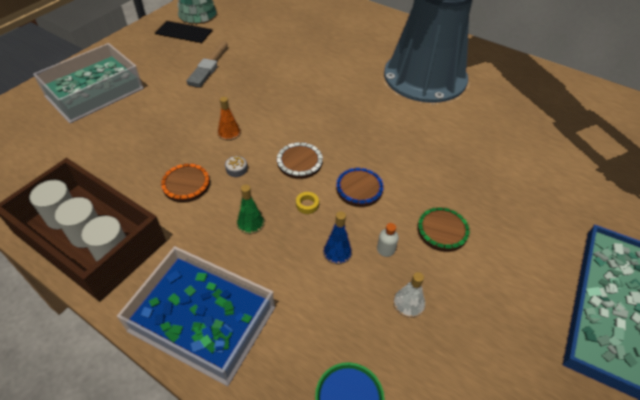

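View pics/top0.png

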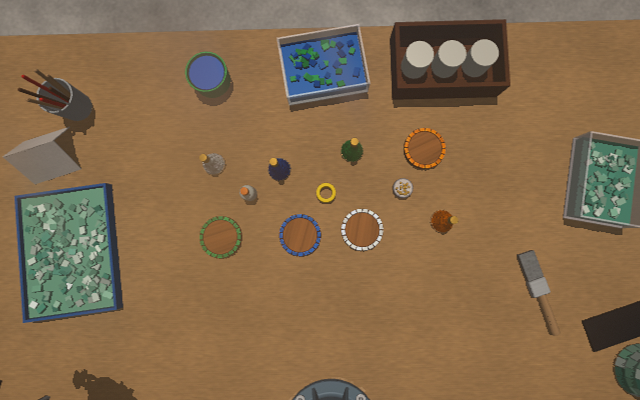

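```bash
cat > h.py <<'E'
import numpy as np, cv2
from cell import robot
from scipy.optimize import least_squares
def proj(n,X):
    c=robot.get_calibration(n); p=(c["R"]@np.atleast_2d(X).T).T+c["t"]; q=p@c["camera_matrix"].T
    return q[:,:2]/q[:,2:]
def atz(n,uv,z):
    c=robot.get_calibration(n); d=c["R"].T@np.linalg.solve(c["camera_matrix"],[*uv,1]); o=-c["R"].T@c["t"]
    return o+d*(z-o[2])/d[2]
def tri(a,b):
    f=lambda X:np.r_[proj("top",X)[0]-a,proj("scene",X)[0]-b]
    r=least_squares(f,[.4,.2,.05]); return r.x,np.abs(r.fun).max()
E
python3 - <<'E'
from h import *
np.set_printoptions(precision=4,suppress=True)
N=[c+"_"+k for c in("blue","green","amber","white") for k in("tree","base")]+["glue_bottle","bead_dish"]
for n in N:
    r={}
    for cam in("top","scene"):
        l=robot.place_of(cam,n); r[cam]=l
        print(n,cam,[(np.round(d["position"],1),round(d["conf"],2),atz(cam,d["position"],.014 if 0 else 0)[:2]) for d in l[:3]])
    if r["top"] and r["scene"]: print("   tri",*tri(r["top"][0]["position"],r["scene"][0]["position"]))
print(robot.get_obs()["time"])
E
```

```text
blue_tree top [(array([277.2, 167.3]), 0.68, array([0.6137, 0.1172]))]
blue_tree scene [(array([335.9, 252.6]), 0.82, array([0.614 , 0.1136])), (array([185.3, 182. ]), 0.26, array([ 0.65  , -0.2484]))]
   tri [0.6144 0.1152 0.0018] 0.7119143030072337
blue_base top [(array([302.3, 231.5]), 0.92, array([0.4546, 0.0578])), (array([215.2, 164.5]), 0.3, array([0.6241, 0.2707])), (array([436.6, 218.1]), 0.18, array([ 0.4802, -0.269 ]))]
blue_base scene [(array([356.6, 183.6]), 0.82, array([0.4401, 0.0536]))]
   tri [0.4536 0.0585 0.0156] 0.7374587732341524
green_tree top [(array([349.9, 153.4]), 0.97, array([ 0.6443, -0.063 ])), (array([277.3, 171.3]), 0.29, array([0.6037, 0.1171]))]
green_tree scene [(array([251.8, 224.1]), 0.96, array([ 0.6545, -0.0601]))]
   tri [ 0.6477 -0.0653 -0.0116] 0.6583721066654675
green_base top [(array([222.1, 235.3]), 0.92, array([0.4495, 0.2531]))]
green_base scene [(array([440.1, 230.9]), 0.8, array([0.4515, 0.2539])), (array([409.2, 303.3]), 0.54, array([0.6284, 0.277 ])), (array([186.3, 184.7]), 0.3, array([ 0.6544, -0.2412]))]
   tri [ 0.4495  0.2537 -0.
[... 640 characters left out ...]
 [ 0.6217  0.2765 -0.011 ] 0.33723183217472297
white_base top [(array([362.7, 226.7]), 0.8, array([ 0.4632, -0.0892]))]
white_base scene [(array([439.5, 233.8]), 0.23, array([0.4587, 0.256 ]))]
   tri [ 0.3605  0.0864 -0.2417] 64.24975878638321
glue_bottle top [(array([247.1, 192.7]), 0.47, array([0.5523, 0.1919]))]
glue_bottle scene [(array([382.4, 248.6]), 0.82, array([0.5546, 0.1814]))]
   tri [0.5549 0.1855 0.0038] 2.2723555291265427
bead_dish top [(array([400.5, 189. ]), 0.9, array([ 0.5531, -0.1843]))]
bead_dish scene [(array([235.9, 171.4]), 0.58, array([ 0.5633, -0.1807])), (array([384.4, 248.4]), 0.17, array([0.5519, 0.1843]))]
   tri [ 0.5552 -0.1877 -0.0115] 0.5604563933058273
1.1
```

The pictures show trees at top pixels blue (278,168), green (352,150), amber (442,221) and white (212,163). The stands are green (220,237), blue (300,235), white (362,230) and amber (425,148). The bottle is at (248,193) and the dish at (402,188). Next I refine the positions with masks in both views.

```bash
cat > fit.py <<'E'
from h import *
from scipy.optimize import minimize
H=dict(blue=.116,green=.108,amber=.100,white=.092)
t=np.linspace(0,2*np.pi,40,endpoint=False)
def ring(r,z): return np.c_[r*np.cos(t),r*np.sin(t),0*t+z]
def tree(h): k=h-.024; return [np.r_[ring(.028,0),ring(.028,.006),ring(.027,.01)],np.r_[ring(.028,.006),ring(.007,k)],np.r_[ring(.009,k),ring(.009,h)]]
base=[np.r_[ring(.05,0),ring(.05,.014),ring(.047,.016)]]
S=8
def render(cam,parts,off):
    im=np.zeros((400,640),np.float32); b=np.zeros((400*4,640*4),np.uint8)
    for p in parts:
        q=proj(cam,p+off); hull=cv2.convexHull(q.astype(np.float32))
        cv2.fillConvexPoly(b,np.round((hull*4+1.5)*16).astype(np.int32),255,shift=4)
    return cv2.resize(b,(640,400),interpolation=cv2.INTER_AREA)/255.
def fit(cams,masks,parts,x0,free_z=False):
    ms=[cv2.GaussianBlur(m.astype(np.float32),(0,0),1.2) for m in masks]
    def f(p):
        off=np.r_[p[:2],p[2] if free_z else 0]
        return sum(((cv2.GaussianBlur(render(c,parts,off).astype(np.float32),(0,0),1.2)-m)**2).sum() for c,m in zip(cams,ms))
    x=np.r_[x0[:2],0] if free_z else np.array(x0[:2])
    sim=np.vstack([x]+[x+.006*e for e in np.eye(len(x))])
    r=minimize(f,x,method="Nelder-Mead",options=dict(initial_simplex=sim,xatol=1e-4,fatol=.01,maxiter=90))
    return r.x,r.fun
def best(cam,n,xy):
    c=proj(cam,[xy[0],xy[1],.02])[0]
    l=[d for d in robot.cut_out(cam,n) if np.hypot(*(np.array([d["rect"][0]+d["rect"][2]/2,d["rect"][1]+d["rect"][3]/2])-c))<25]
    return l[0]["pixels"] if l else None
E
python3 - <<'E'
from fit import *
np.set_printoptions(precision=4,suppress=True)
G=dict(blue_tree=(.614,.115),blue_base=(.45,.058),green_tree=(.647,-.065),green_base=(.4495,.2535),amber_tree=(.476,-.279),amber_base=(.656,-.246),white_tree=(.622,.276),white_base=(.459,-.089))
for n,g in G.items():
    parts=base if "base" in n else tree(H[n.split("_")[0]])
    M={c:best(c,n,g) for c in("top","scene")}
    ok=[c for c in M if M[c] is not None]
    print(n,ok,[int(M[c].sum()) for c in ok],[int(render(c,parts,np.r_[g,0]).sum()) for c in ok])
    for c in ok: print("   ",c,*fit([c],[M[c]],parts,g))
    print("   both",*fit(ok,[M[c] for c in ok],parts,g), "freez",*fit(ok,[M[c] for c in ok],parts,g,True))
# knobs by colour
for cam in("top","scene"):
    f=robot.grab_frame(cam); hsv=cv2.cvtColor(f,cv2.COLOR_RGB2HSV)
    for n,g in G.items():
        if "tree" in n:
            h=H[n.split("_")[0]]; k=proj(cam,[*g,h-.012])[0]; x,y=k.round().astype(int)
            print(n,cam,k); cv2.imwrite(f"pics/k_{cam}_{n}.png",cv2.resize(f[y-20:y+20,x-20:x+20,::-1],None,fx=8,fy=8,interpolation=0))
print(robot.get_obs()["time"])
E
python3 -c "
import cv2,numpy as np
r=[np.hstack([cv2.resize(cv2.imread(f'pics/k_{c}_{n}_tree.png'),(200,200)) for n in ('blue','green','amber','white')]) for c in ('top','scene')]
cv2.imwrite('pics/knobs.png',np.vstack(r))"
```

```text
blue_tree ['top'] [419] [440]
    top [0.6089 0.1111] 1.505820870399475
   both [0.6089 0.1111] 1.505820870399475 freez [0.6083 0.1109 0.0028] 1.8774250745773315
blue_base ['top', 'scene'] [1406, 1505] [1387, 1525]
    top [0.4478 0.0625] 3.6980957984924316
    scene [0.4505 0.0646] 2.9890360832214355
   both [0.4491 0.0637] 20.812896728515625 freez [ 0.4478  0.0631 -0.0034] 6.707713603973389
green_tree ['top', 'scene'] [391, 845] [431, 910]
    top [ 0.6517 -0.0684] 5.672844409942627
    scene [ 0.6537 -0.0662] 14.328585624694824
   both [ 0.6524 -0.0674] 25.60996437072754 freez [ 0.6518 -0.0683 -0.0038] 17.23518943786621
green_base ['top', 'scene'] [1391, 1814] [1424, 1879]
    top [0.4469 0.2537] 3.1662778854370117
    scene [0.4491 0.256 ] 9.557334899902344
   both [0.448  0.2554] 28.978435516357422 freez [ 0.4463  0.2552 -0.004 ] 10.195554733276367
amber_tree ['top', 'scene'] [451, 590] [479, 670]
    top [ 0.4735 -0.2808] 2.8760910034179688
    scene [ 0.4762 -0.2777] 19.83257484436035
   both [ 0.4745 -0.28  ] 30.088912963867188 freez [ 0.4731 -0.2819 -0.0052] 19.8658657073974
[... 294 characters left out ...]

    top [0.6266 0.2722] 3.44742488861084
    scene [0.6293 0.2752] 3.5885016918182373
   both [0.6284 0.2747] 19.660144805908203 freez [ 0.6272  0.2746 -0.0042] 8.975675582885742
white_base ['top', 'scene'] [1373, 1305] [1393, 1341]
    top [ 0.4576 -0.0873] 2.6951828002929688
    scene [ 0.461  -0.0855] 9.391946792602539
   both [ 0.4588 -0.0867] 29.522998809814453 freez [ 0.4575 -0.088  -0.0046] 10.09375
blue_tree top [272.2949 159.7509]
green_tree top [353.0251 143.9833]
amber_tree top [451.7615 218.6109]
white_tree top [203.1232 159.732 ]
blue_tree scene [339.6303 219.7393]
green_tree scene [247.9051 189.0703]
amber_tree scene [223.6279 102.1752]
white_tree scene [418.7528 277.0581]
2.0
```

View pics/knobs.png

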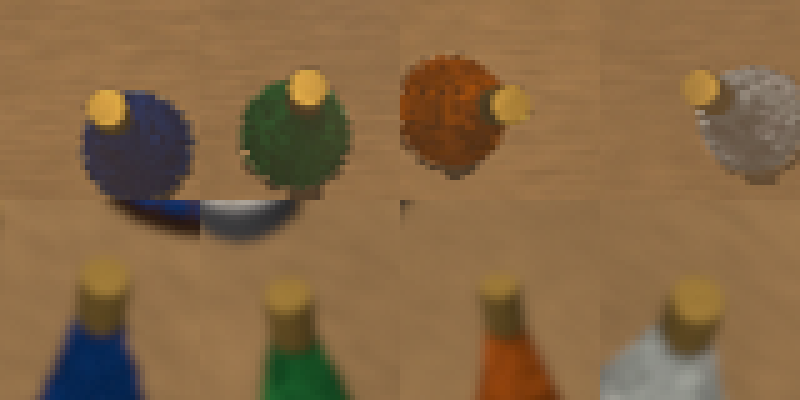

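Run:
```python
from fit import *
np.set_printoptions(precision=4,suppress=True)
G=dict(blue=(.610,.1123),green=(.6524,-.0674),amber=(.4745,-.280),white=(.6284,.2747))
P=dict(blue=[(107,107),(105,65)],green=[(308-200,88),(290-200,85)],amber=[(511-400,105),(500-400,81)],white=[(701-600,88),(698-600,95)])
for n,g in G.items():
    uv=[]
    for cam,p in zip(("top","scene"),P[n]):
        k=proj(cam,[*({'blue':(.614,.115),'green':(.647,-.065),'amber':(.476,-.279),'white':(.622,.276)}[n]),H[n]-.012])[0].round()
        uv.append(k-20+np.array(p)/5-.5)
    X,e=tri(*uv); print(n,"knob top",X,"res px",e,"H",H[n],"xy-foot",X[:2]-g)
```

```text
blue knob top [0.6089 0.1123 0.117 ] res px 0.16394414136038904 H 0.116 xy-foot [-0.0011 -0.    ]
green knob top [ 0.6506 -0.0665  0.1083] res px 0.10779078329065328 H 0.108 xy-foot [-0.0018  0.0009]
amber knob top [ 0.4736 -0.2798  0.0985] res px 0.06207013467113143 H 0.1 xy-foot [-0.0009  0.0002]
white knob top [0.6261 0.2746 0.0892] res px 0.2222415597595102 H 0.092 xy-foot [-0.0023 -0.0001]
```

>>> move_arm(steps=[{"wy": -6.1,"x": 2,"claw": 8.5},{"wy": -6.1,"x": 3},{"wy": -6.1,"x": 3,"z": -1},{"x": 4,"z": -2},{"x": 4,"z": -2},{"x": 4,"z": -2},{"x": 4,"z": -3},{"x": 0}])

```text
$.steps[0]: bad value
```

The measured knob heights agree with the text to within 3 mm. The move was refused as a bad value, so I'll give every key.

>>> move_arm(steps=[{"claw": 8.5,"x": 2,"y": 0,"z": 0,"wx": 0,"wy": -6.1,"wz": 0},{"claw": 8.5,"x": 3,"y": 0,"z": 0,"wx": 0,"wy": -6.1,"wz": 0},{"claw": 8.5,"x": 3,"y": 0,"z": -1,"wx": 0,"wy": -6.1,"wz": 0},{"claw": 8.5,"x": 4,"y": 0,"z": -2,"wx": 0,"wy": 0,"wz": 0},{"claw": 8.5,"x": 4,"y": 0,"z": -2,"wx": 0,"wy": 0,"wz": 0},{"claw": 8.5,"x": 4,"y": 0,"z": -2,"wx": 0,"wy": 0,"wz": 0},{"claw": 8.5,"x": 4,"y": 0,"z": -3,"wx": 0,"wy": 0,"wz": 0},{"claw": 8.5,"x": 0,"y": 0,"z": 0,"wx": 0,"wy": 0,"wz": 0}])

```text
time: 2.8
ee_pos: [0.4223, 0.4268, 0.2312]
orientation: [-90.1, -0.1, -0.3]
wrist_force: [-0.7, -0.4, 0.3]
grip_width: 0.995
```

>>> move_arm(steps=[{"claw": 8.5,"x": 3.4,"y": 0,"z": -2.5,"wx": 0,"wy": 0,"wz": 0},{"claw": 8.5,"x": 3.4,"y": 0,"z": -2.5,"wx": 0,"wy": 0,"wz": 0},{"claw": 8.5,"x": 3.4,"y": 0,"z": -2.5,"wx": 0,"wy": 0,"wz": 0},{"claw": 8.5,"x": 3.4,"y": 0,"z": -2.5,"wx": 0,"wy": 0,"wz": 0},{"claw": 6,"x": 3.4,"y": 0,"z": -2.5,"wx": 0,"wy": 0,"wz": 0},{"claw": 6,"x": 3.4,"y": 0,"z": -2.5,"wx": 0,"wy": 0,"wz": 0},{"claw": 6,"x": 0,"y": 3,"z": 0,"wx": 0,"wy": 0,"wz": 0},{"claw": 6,"x": 0,"y": 3,"z": 0,"wx": 0,"wy": 0,"wz": 0}])

```text
time: 3.6
ee_pos: [0.6231, 0.2799, 0.1716]
orientation: [-89.9, -0.1, -0.1]
wrist_force: [-0.2, 1.2, -0.5]
grip_width: 0.698
```

>>> move_arm(steps=[{"claw": 5,"x": 0.4,"y": 0,"z": -0.5,"wx": 0,"wy": 0,"wz": 0},{"claw": 5,"x": 0,"y": 2,"z": 0,"wx": 0,"wy": 0,"wz": 0},{"claw": 5,"x": 0,"y": 2,"z": 0,"wx": 0,"wy": 0,"wz": 0},{"claw": 5,"x": 0,"y": 2,"z": 0,"wx": 0,"wy": 0,"wz": 0},{"claw": 5,"x": 0,"y": 2,"z": 0,"wx": 0,"wy": 0,"wz": 0},{"claw": 5,"x": 0,"y": 1,"z": 0,"wx": 0,"wy": 0,"wz": 0},{"claw": 5,"x": 0,"y": 0,"z": 0,"wx": 0,"wy": 0,"wz": 0},{"claw": 5,"x": 0,"y": 0,"z": 0,"wx": 0,"wy": 0,"wz": 0}])

```text
time: 4.4
ee_pos: [0.6262, 0.2759, 0.0827]
orientation: [-90.0, -0.1, 0.1]
wrist_force: [-0.5, 0.1, -0.6]
grip_width: 0.582
```

```bash
cat > look.py <<'E'
import sys
from h import *
tag=sys.argv[1]; o=[]
p=robot.get_obs()["ee_pos"]; print(robot.get_obs()["time"],p)
for c in("top","scene"):
    f=robot.grab_frame(c); x,y=proj(c,p)[0].round().astype(int); x=np.clip(x,50,590); y=np.clip(y,50,350)
    o.append(cv2.resize(f[y-50:y+50,x-50:x+50,::-1],(400,400),interpolation=cv2.INTER_CUBIC))
cv2.imwrite(f"pics/{tag}.png",np.hstack(o))
E
python3 look.py w1
```

```text
4.4 [0.62615251 0.27593863 0.08269357]
```

View pics/w1.png

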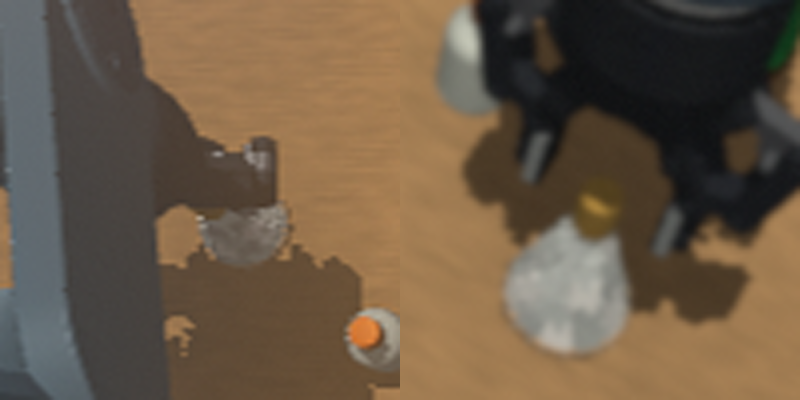

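The scene view shows the knob at (600,205) midway between the fingertips at (530,165) and (670,235). I'll go down and close.

>>> move_arm(steps=[{"claw": 5,"x": 0.1,"y": 0.8,"z": -0.1,"wx": 0,"wy": 0,"wz": 0},{"claw": 5,"x": 0,"y": 0.9,"z": 0,"wx": 0,"wy": 0,"wz": 0},{"claw": 3.5,"x": 0,"y": 0,"z": 0,"wx": 0,"wy": 0,"wz": 0},{"claw": 2.6,"x": 0,"y": 0,"z": 0,"wx": 0,"wy": 0,"wz": 0},{"claw": 2.2,"x": 0,"y": 0,"z": 0,"wx": 0,"wy": 0,"wz": 0},{"claw": 1,"x": 0,"y": 0,"z": 0,"wx": 0,"wy": 0,"wz": 0},{"claw": 0,"x": 0,"y": 0,"z": 0,"wx": 0,"wy": 0,"wz": 0},{"claw": 0,"x": 0,"y": 0,"z": 0,"wx": 0,"wy": 0,"wz": 0}])

```text
time: 5.3
ee_pos: [0.6267, 0.2747, 0.0646]
orientation: [-90.0, -0.0, 0.0]
wrist_force: [0.2, 1.5, 1.2]
grip_width: 0.189
```

>>> move_arm(steps=[{"claw": 0,"x": 0,"y": 0,"z": 0,"wx": 0,"wy": 0,"wz": 0},{"claw": 0,"x": 0,"y": -0.5,"z": 0,"wx": 0,"wy": 0,"wz": 0},{"claw": 0,"x": 0,"y": -1,"z": 0,"wx": 0,"wy": 0,"wz": 0},{"claw": 0,"x": 0,"y": -1,"z": 0,"wx": 0,"wy": 0,"wz": 0},{"claw": 0,"x": 0,"y": -1,"z": 0,"wx": 0,"wy": 0,"wz": 0},{"claw": 0,"x": 0,"y": -1,"z": 0,"wx": 0,"wy": 0,"wz": 0},{"claw": 0,"x": 0,"y": 0,"z": 0,"wx": 0,"wy": 0,"wz": 0},{"claw": 0,"x": 0,"y": 0,"z": 0,"wx": 0,"wy": 0,"wz": 0}])

```text
time: 6.1
ee_pos: [0.6267, 0.2746, 0.1098]
orientation: [-90.0, -0.0, 0.0]
wrist_force: [-0.6, -0.2, -2.0]
grip_width: 0.185
```

```bash
python3 look.py w2
```

```text
6.1 [0.62665456 0.27458854 0.10980915]
```

View pics/w2.png

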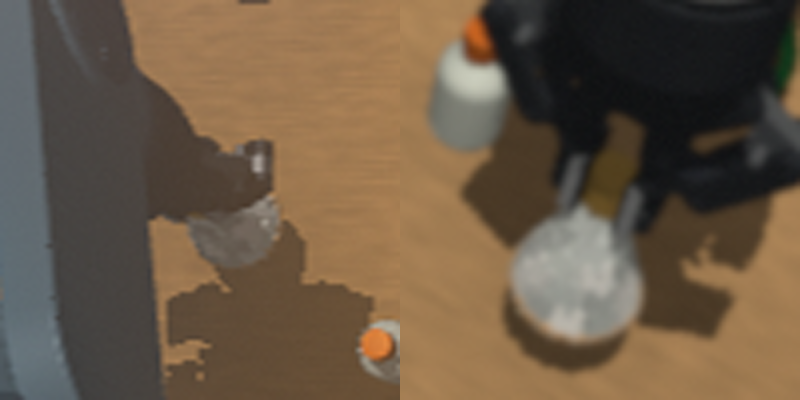

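Lifted. Now I check for tilt by overlaying an upright model on both views.

```bash
cat > ov.py <<'E'
import sys
from fit import *
tag,col,dz=sys.argv[1],sys.argv[2],float(sys.argv[3])
o=[];p=robot.get_obs()["ee_pos"]
bias={"top":np.array([-.0012,-.0012,0]),"scene":np.array([.0012,.0012,0])}
if len(sys.argv)>4: p=np.r_[float(sys.argv[4]),float(sys.argv[5]),0]
for c in("top","scene"):
    f=robot.grab_frame(c)[:,:,::-1]; x,y=proj(c,p)[0].round().astype(int); x=np.clip(x,40,600); y=np.clip(y,40,360)
    im=cv2.resize(f[y-40:y+40,x-40:x+40],(400,400),interpolation=cv2.INTER_CUBIC)
    for part in tree(H[col]):
        q=proj(c,part+np.r_[p[:2],p[2]-dz]+bias[c]); h=cv2.convexHull(((q-[x-40,y-40])*5+2).astype(np.float32)).astype(int)
        cv2.polylines(im,[h],True,(255,0,255),1)
    o.append(im)
cv2.imwrite(f"pics/{tag}.png",np.hstack(o))
E
python3 ov.py w3 white .0646
```

```text
(no output)
```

View pics/w3.png

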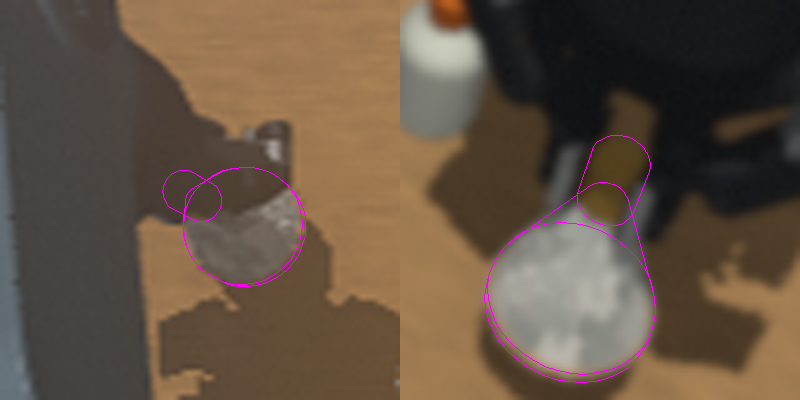

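The model fits, so the tree hangs upright. I'll carry it to the white stand.

>>> move_arm(steps=[{"claw": 0,"x": 0,"y": -2,"z": 0,"wx": 0,"wy": 0,"wz": 0},{"claw": 0,"x": 0,"y": -3,"z": 0,"wx": 0,"wy": 0,"wz": 0},{"claw": 0,"x": 0,"y": -3,"z": 0,"wx": 0,"wy": 0,"wz": 0},{"claw": 0,"x": 0,"y": -1,"z": 0,"wx": 0,"wy": 0,"wz": 0},{"claw": 0,"x": -1,"y": 0,"z": -2,"wx": 0,"wy": 0,"wz": 0},{"claw": 0,"x": -1.7,"y": 0,"z": -3.6,"wx": 0,"wy": 0,"wz": 0},{"claw": 0,"x": -1.7,"y": 0,"z": -3.6,"wx": 0,"wy": 0,"wz": 0},{"claw": 0,"x": -1.7,"y": 0,"z": -3.6,"wx": 0,"wy": 0,"wz": 0}])

```text
time: 7.1
ee_pos: [0.564, 0.1454, 0.1978]
orientation: [-90.0, 0.1, 0.1]
wrist_force: [-0.2, 0.1, -1.4]
grip_width: 0.189
```

>>> move_arm(steps=[{"claw": 0,"x": -1.7,"y": 0,"z": -3.6,"wx": 0,"wy": 0,"wz": 0},{"claw": 0,"x": -1.7,"y": 0,"z": -3.6,"wx": 0,"wy": 0,"wz": 0},{"claw": 0,"x": -1.7,"y": 0,"z": -3.6,"wx": 0,"wy": 0,"wz": 0},{"claw": 0,"x": -1.7,"y": 0,"z": -3.6,"wx": 0,"wy": 0,"wz": 0},{"claw": 0,"x": -1.7,"y": 0,"z": -3.6,"wx": 0,"wy": 0,"wz": 0},{"claw": 0,"x": -1.7,"y": 0,"z": -3.6,"wx": 0,"wy": 0,"wz": 0},{"claw": 0,"x": -0.8,"y": 0,"z": -1.6,"wx": 0,"wy": 0,"wz": 0},{"claw": 0,"x": 0,"y": 0,"z": 0,"wx": 0,"wy": 0,"wz": 0}])

```text
time: 7.9
ee_pos: [0.4544, -0.0872, 0.1984]
orientation: [-90.0, 0.1, -0.2]
wrist_force: [1.0, 0.5, -1.7]
grip_width: 0.187
```

>>> move_arm(steps=[{"claw": 0,"x": 0.4,"y": 1,"z": 0.1,"wx": 0,"wy": 0,"wz": 0},{"claw": 0,"x": 0,"y": 2,"z": 0,"wx": 0,"wy": 0,"wz": 0},{"claw": 0,"x": 0,"y": 2.5,"z": 0,"wx": 0,"wy": 0,"wz": 0},{"claw": 0,"x": 0,"y": 2.5,"z": 0,"wx": 0,"wy": 0,"wz": 0},{"claw": 0,"x": 0,"y": 2,"z": 0,"wx": 0,"wy": 0,"wz": 0},{"claw": 0,"x": 0,"y": 0.8,"z": 0,"wx": 0,"wy": 0,"wz": 0},{"claw": 0,"x": 0,"y": 0,"z": 0,"wx": 0,"wy": 0,"wz": 0},{"claw": 0,"x": 0,"y": 0,"z": 0,"wx": 0,"wy": 0,"wz": 0}])

```text
time: 8.7
ee_pos: [0.4603, -0.0842, 0.0916]
orientation: [-90.0, -0.0, 0.1]
wrist_force: [-0.3, -0.6, -1.2]
grip_width: 0.189
```

```bash
python3 ov.py w4 white .0646
```

```text
(no output)
```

View pics/w4.png

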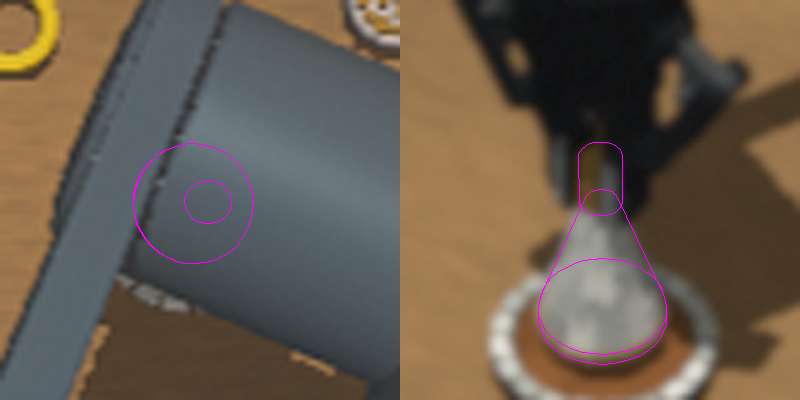

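>>> move_arm(steps=[{"claw": 0,"x": -0.1,"y": 0.4,"z": -0.2,"wx": 0,"wy": 0,"wz": 0},{"claw": 0,"x": 0,"y": 0.4,"z": 0,"wx": 0,"wy": 0,"wz": 0},{"claw": 0,"x": 0,"y": 0.2,"z": 0,"wx": 0,"wy": 0,"wz": 0},{"claw": 0,"x": 0,"y": 0.1,"z": 0,"wx": 0,"wy": 0,"wz": 0},{"claw": 0,"x": 0,"y": 0.1,"z": 0,"wx": 0,"wy": 0,"wz": 0},{"claw": 0,"x": 0,"y": 0,"z": 0,"wx": 0,"wy": 0,"wz": 0},{"claw": 0,"x": 0,"y": 0,"z": 0,"wx": 0,"wy": 0,"wz": 0},{"claw": 0,"x": 0,"y": 0,"z": 0,"wx": 0,"wy": 0,"wz": 0}])

```text
time: 9.6
ee_pos: [0.4588, -0.0866, 0.0794]
orientation: [-90.0, -0.0, 0.0]
wrist_force: [-0.2, 0.2, -1.8]
grip_width: 0.19
```

>>> move_arm(steps=[{"claw": 0,"x": 0,"y": 0.1,"z": 0,"wx": 0,"wy": 0,"wz": 0},{"claw": 0,"x": 0,"y": 0,"z": 0,"wx": 0,"wy": 0,"wz": 0},{"claw": 0,"x": 0,"y": 0.05,"z": 0,"wx": 0,"wy": 0,"wz": 0},{"claw": 0,"x": 0,"y": 0,"z": 0,"wx": 0,"wy": 0,"wz": 0},{"claw": 0,"x": 0,"y": 0,"z": 0,"wx": 0,"wy": 0,"wz": 0},{"claw": 0,"x": 0,"y": 0,"z": 0,"wx": 0,"wy": 0,"wz": 0},{"claw": 0,"x": 0,"y": 0,"z": 0,"wx": 0,"wy": 0,"wz": 0},{"claw": 0,"x": 0,"y": 0,"z": 0,"wx": 0,"wy": 0,"wz": 0}])

```text
time: 10.4
ee_pos: [0.459, -0.0866, 0.0785]
orientation: [-90.0, -0.0, 0.0]
wrist_force: [-1.4, 2.4, 5.7]
grip_width: 0.188
```

Contact felt: vertical force went from -1.8 to +5.7 N. I'll release slowly and retreat.

>>> move_arm(steps=[{"claw": 1.8,"x": 0,"y": 0,"z": 0,"wx": 0,"wy": 0,"wz": 0},{"claw": 2.2,"x": 0,"y": 0,"z": 0,"wx": 0,"wy": 0,"wz": 0},{"claw": 2.8,"x": 0,"y": 0,"z": 0,"wx": 0,"wy": 0,"wz": 0},{"claw": 4,"x": 0,"y": 0,"z": 0,"wx": 0,"wy": 0,"wz": 0},{"claw": 5,"x": 0,"y": 0,"z": 0,"wx": 0,"wy": 0,"wz": 0},{"claw": 5,"x": 0,"y": 0,"z": 0,"wx": 0,"wy": 0,"wz": 0},{"claw": 5,"x": 0,"y": -1,"z": 0,"wx": 0,"wy": 0,"wz": 0},{"claw": 5,"x": 0,"y": -2,"z": 0,"wx": 0,"wy": 0,"wz": 0}])

```text
time: 11.2
ee_pos: [0.4574, -0.086, 0.1073]
orientation: [-89.9, 0.2, 0.0]
wrist_force: [-0.2, 0.3, 1.3]
grip_width: 0.586
```

>>> move_arm(steps=[{"claw": 6,"x": 0,"y": -3,"z": 0,"wx": 0,"wy": 0,"wz": 0},{"claw": 6,"x": 0,"y": -4,"z": 0,"wx": 0,"wy": 0,"wz": 0},{"claw": 6,"x": 0,"y": -4,"z": 0,"wx": 0,"wy": 0,"wz": 0},{"claw": 6,"x": 1,"y": 0,"z": 0.2,"wx": 0,"wy": 0,"wz": 0},{"claw": 6,"x": 4,"y": 0,"z": 0.4,"wx": 0,"wy": 0,"wz": 0},{"claw": 6,"x": 4,"y": 0,"z": 0.4,"wx": 0,"wy": 0,"wz": 0},{"claw": 6,"x": 4,"y": 0,"z": 0.4,"wx": 0,"wy": 0,"wz": 0},{"claw": 6,"x": 4,"y": 0,"z": 0.4,"wx": 0,"wy": 0,"wz": 0}])

```text
time: 12.0
ee_pos: [0.6302, -0.068, 0.2178]
orientation: [-90.0, 0.0, 0.0]
wrist_force: [0.1, -0.4, 0.8]
grip_width: 0.703
```

```bash
python3 ov.py w5 white -.014 .4588 -.0867
```

```text
(no output)
```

View pics/w5.png

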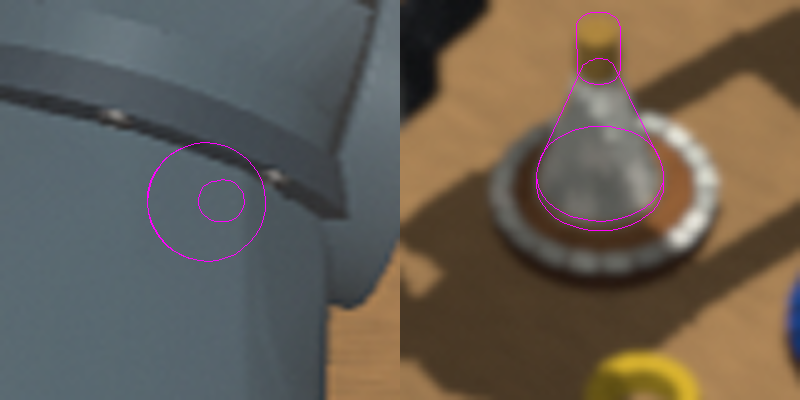

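White is placed, and the overlay at scene (600,185) sits inside the ring. Green is next.

>>> move_arm(steps=[{"claw": 6,"x": 2.0,"y": 0,"z": 0.1,"wx": 0,"wy": 0,"wz": 0},{"claw": 5,"x": 0,"y": 2,"z": 0,"wx": 0,"wy": 0,"wz": 0},{"claw": 5,"x": 0,"y": 3,"z": 0,"wx": 0,"wy": 0,"wz": 0},{"claw": 5,"x": 0,"y": 3,"z": 0,"wx": 0,"wy": 0,"wz": 0},{"claw": 5,"x": 0,"y": 2,"z": 0,"wx": 0,"wy": 0,"wz": 0},{"claw": 5,"x": 0,"y": 1.5,"z": 0,"wx": 0,"wy": 0,"wz": 0},{"claw": 5,"x": 0,"y": 0,"z": 0,"wx": 0,"wy": 0,"wz": 0},{"claw": 5,"x": 0,"y": 0,"z": 0,"wx": 0,"wy": 0,"wz": 0}])

```text
time: 12.9
ee_pos: [0.6489, -0.0675, 0.1035]
orientation: [-90.0, -0.0, 0.0]
wrist_force: [-0.7, -0.2, 1.2]
grip_width: 0.584
```

```bash
python3 look.py g1
```

```text
12.9 [ 0.64888607 -0.06753552  0.10350127]
```

View pics/g1.png

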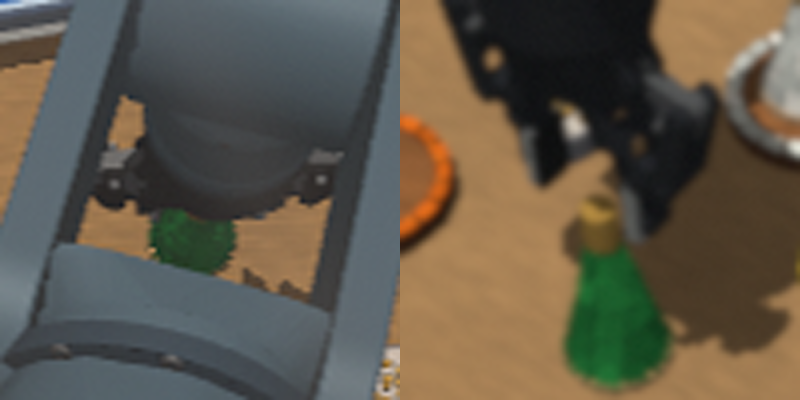

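The knob at scene (600,205) lies between the tips at (545,170) and (645,225). Go down and grasp.

>>> move_arm(steps=[{"claw": 5,"x": 0.2,"y": 1,"z": 0,"wx": 0,"wy": 0,"wz": 0},{"claw": 5,"x": 0,"y": 1.2,"z": 0,"wx": 0,"wy": 0,"wz": 0},{"claw": 3.5,"x": 0,"y": 0,"z": 0,"wx": 0,"wy": 0,"wz": 0},{"claw": 2.6,"x": 0,"y": 0,"z": 0,"wx": 0,"wy": 0,"wz": 0},{"claw": 2.2,"x": 0,"y": 0,"z": 0,"wx": 0,"wy": 0,"wz": 0},{"claw": 1,"x": 0,"y": 0,"z": 0,"wx": 0,"wy": 0,"wz": 0},{"claw": 0,"x": 0,"y": 0,"z": 0,"wx": 0,"wy": 0,"wz": 0},{"claw": 0,"x": 0,"y": 0,"z": 0,"wx": 0,"wy": 0,"wz": 0}])

```text
time: 13.8
ee_pos: [0.6508, -0.0675, 0.081]
orientation: [-90.0, -0.0, 0.0]
wrist_force: [0.5, -0.5, 0.4]
grip_width: 0.189
```

>>> move_arm(steps=[{"claw": 0,"x": 0,"y": 0,"z": 0,"wx": 0,"wy": 0,"wz": 0},{"claw": 0,"x": 0,"y": -0.5,"z": 0,"wx": 0,"wy": 0,"wz": 0},{"claw": 0,"x": 0,"y": -1,"z": 0,"wx": 0,"wy": 0,"wz": 0},{"claw": 0,"x": 0,"y": -1,"z": 0,"wx": 0,"wy": 0,"wz": 0},{"claw": 0,"x": 0,"y": -1,"z": 0,"wx": 0,"wy": 0,"wz": 0},{"claw": 0,"x": 0,"y": -1,"z": 0,"wx": 0,"wy": 0,"wz": 0},{"claw": 0,"x": 0,"y": 0,"z": 0,"wx": 0,"wy": 0,"wz": 0},{"claw": 0,"x": 0,"y": 0,"z": 0,"wx": 0,"wy": 0,"wz": 0}])

```text
time: 14.6
ee_pos: [0.6509, -0.0675, 0.1263]
orientation: [-90.0, -0.0, 0.0]
wrist_force: [-0.4, 0.1, -1.4]
grip_width: 0.189
```

```bash
python3 ov.py g2 green .081
```

```text
(no output)
```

View pics/g2.png

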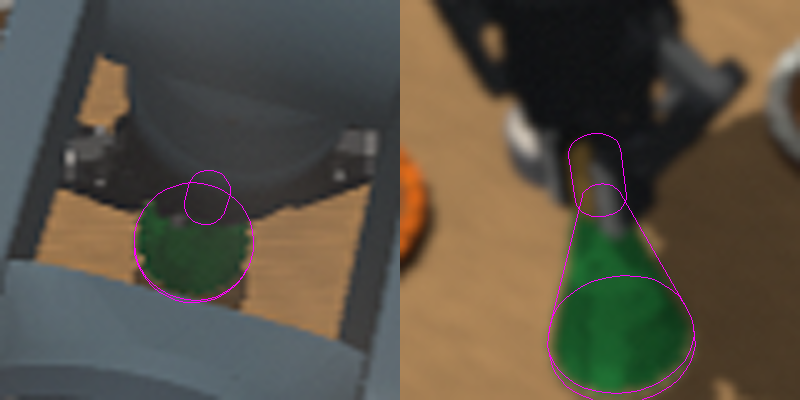

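>>> move_arm(steps=[{"claw": 0,"x": 0,"y": -2,"z": 0,"wx": 0,"wy": 0,"wz": 0},{"claw": 0,"x": 0,"y": -3,"z": 0,"wx": 0,"wy": 0,"wz": 0},{"claw": 0,"x": 0,"y": -3,"z": 0,"wx": 0,"wy": 0,"wz": 0},{"claw": 0,"x": 0,"y": -1,"z": 0,"wx": 0,"wy": 0,"wz": 0},{"claw": 0,"x": -1.3,"y": 0,"z": 2,"wx": 0,"wy": 0,"wz": 0},{"claw": 0,"x": -2.3,"y": 0,"z": 3.6,"wx": 0,"wy": 0,"wz": 0},{"claw": 0,"x": -2.3,"y": 0,"z": 3.6,"wx": 0,"wy": 0,"wz": 0},{"claw": 0,"x": -2.3,"y": 0,"z": 3.6,"wx": 0,"wy": 0,"wz": 0}])

```text
time: 15.5
ee_pos: [0.5668, 0.0616, 0.2141]
orientation: [-90.0, 0.1, -0.0]
wrist_force: [0.4, 0.3, -1.4]
grip_width: 0.19
```

>>> move_arm(steps=[{"claw": 0,"x": -2.3,"y": 0,"z": 3.6,"wx": 0,"wy": 0,"wz": 0},{"claw": 0,"x": -2.3,"y": 0,"z": 3.6,"wx": 0,"wy": 0,"wz": 0},{"claw": 0,"x": -2.3,"y": 0,"z": 3.6,"wx": 0,"wy": 0,"wz": 0},{"claw": 0,"x": -2.3,"y": 0,"z": 3.6,"wx": 0,"wy": 0,"wz": 0},{"claw": 0,"x": -2,"y": 0,"z": 3,"wx": 0,"wy": 0,"wz": 0},{"claw": 0,"x": -0.9,"y": 0,"z": 2,"wx": 0,"wy": 0,"wz": 0},{"claw": 0,"x": 0,"y": 0,"z": 0,"wx": 0,"wy": 0,"wz": 0},{"claw": 0,"x": 0,"y": 0,"z": 0,"wx": 0,"wy": 0,"wz": 0}])

```text
time: 16.3
ee_pos: [0.4469, 0.2545, 0.2148]
orientation: [-90.0, 0.1, 0.1]
wrist_force: [0.8, 0.1, -1.1]
grip_width: 0.19
```

>>> move_arm(steps=[{"claw": 0,"x": 0,"y": 1,"z": 0,"wx": 0,"wy": 0,"wz": 0},{"claw": 0,"x": 0,"y": 2.5,"z": 0,"wx": 0,"wy": 0,"wz": 0},{"claw": 0,"x": 0,"y": 2.5,"z": 0,"wx": 0,"wy": 0,"wz": 0},{"claw": 0,"x": 0,"y": 2.5,"z": 0,"wx": 0,"wy": 0,"wz": 0},{"claw": 0,"x": 0,"y": 2,"z": 0,"wx": 0,"wy": 0,"wz": 0},{"claw": 0,"x": 0,"y": 0.6,"z": 0,"wx": 0,"wy": 0,"wz": 0},{"claw": 0,"x": 0,"y": 0,"z": 0,"wx": 0,"wy": 0,"wz": 0},{"claw": 0,"x": 0,"y": 0,"z": 0,"wx": 0,"wy": 0,"wz": 0}])

```text
time: 17.1
ee_pos: [0.4483, 0.2542, 0.1054]
orientation: [-90.0, -0.1, -0.0]
wrist_force: [0.7, 0.2, -0.8]
grip_width: 0.186
```

```bash
python3 ov.py g3 green .081
```

```text
(no output)
```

View pics/g3.png

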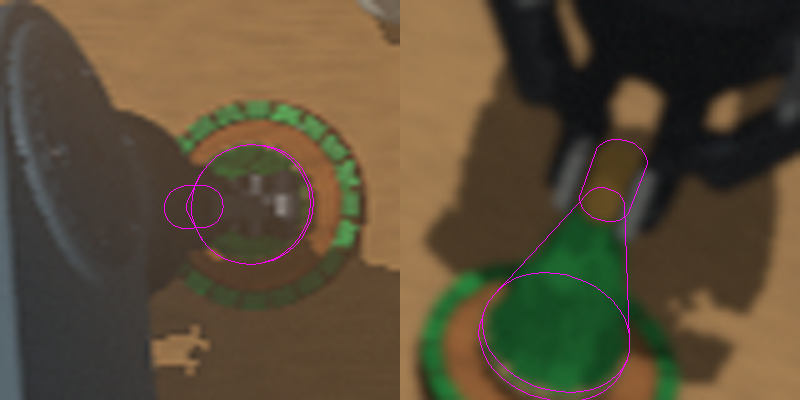

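Centred in both views. About 10 mm to go down.

>>> move_arm(steps=[{"claw": 0,"x": 0,"y": 0.4,"z": 0.1,"wx": 0,"wy": 0,"wz": 0},{"claw": 0,"x": 0,"y": 0.2,"z": 0,"wx": 0,"wy": 0,"wz": 0},{"claw": 0,"x": 0,"y": 0.2,"z": 0,"wx": 0,"wy": 0,"wz": 0},{"claw": 0,"x": 0,"y": 0.1,"z": 0,"wx": 0,"wy": 0,"wz": 0},{"claw": 0,"x": 0,"y": 0.1,"z": 0,"wx": 0,"wy": 0,"wz": 0},{"claw": 0,"x": 0,"y": 0.05,"z": 0,"wx": 0,"wy": 0,"wz": 0},{"claw": 0,"x": 0,"y": 0,"z": 0,"wx": 0,"wy": 0,"wz": 0},{"claw": 0,"x": 0,"y": 0,"z": 0,"wx": 0,"wy": 0,"wz": 0}])

```text
time: 18.0
ee_pos: [0.4478, 0.2557, 0.0949]
orientation: [-90.0, -0.0, 0.0]
wrist_force: [-1.7, 0.5, 5.9]
grip_width: 0.187
```

>>> move_arm(steps=[{"claw": 1.8,"x": 0,"y": 0,"z": 0,"wx": 0,"wy": 0,"wz": 0},{"claw": 2.2,"x": 0,"y": 0,"z": 0,"wx": 0,"wy": 0,"wz": 0},{"claw": 2.8,"x": 0,"y": 0,"z": 0,"wx": 0,"wy": 0,"wz": 0},{"claw": 4,"x": 0,"y": 0,"z": 0,"wx": 0,"wy": 0,"wz": 0},{"claw": 5,"x": 0,"y": 0,"z": 0,"wx": 0,"wy": 0,"wz": 0},{"claw": 5,"x": 0,"y": 0,"z": 0,"wx": 0,"wy": 0,"wz": 0},{"claw": 5,"x": 0,"y": -1,"z": 0,"wx": 0,"wy": 0,"wz": 0},{"claw": 5,"x": 0,"y": -2,"z": 0,"wx": 0,"wy": 0,"wz": 0}])

```text
time: 18.8
ee_pos: [0.4462, 0.255, 0.1237]
orientation: [-90.1, 0.2, 0.0]
wrist_force: [0.5, 0.6, 0.0]
grip_width: 0.586
```

>>> move_arm(steps=[{"claw": 6,"x": 0,"y": -3,"z": 0,"wx": 0,"wy": 0,"wz": 0},{"claw": 6,"x": 0,"y": -4,"z": 0,"wx": 0,"wy": 0,"wz": 0},{"claw": 6,"x": 0,"y": -3,"z": 0,"wx": 0,"wy": 0,"wz": 0},{"claw": 6,"x": 2,"y": 0,"z": -1.8,"wx": 0,"wy": 0,"wz": 0},{"claw": 6,"x": 3.2,"y": 0,"z": -2.9,"wx": 0,"wy": 0,"wz": 0},{"claw": 6,"x": 3.2,"y": 0,"z": -2.9,"wx": 0,"wy": 0,"wz": 0},{"claw": 6,"x": 3.2,"y": 0,"z": -2.9,"wx": 0,"wy": 0,"wz": 0},{"claw": 6,"x": 3.2,"y": 0,"z": -2.9,"wx": 0,"wy": 0,"wz": 0}])

```text
time: 19.6
ee_pos: [0.5967, 0.1203, 0.2253]
orientation: [-90.0, -0.1, 0.0]
wrist_force: [-0.0, -0.3, 0.5]
grip_width: 0.704
```

```bash
python3 ov.py g4 green -.014 .448 .2552
```

View pics/g4.png

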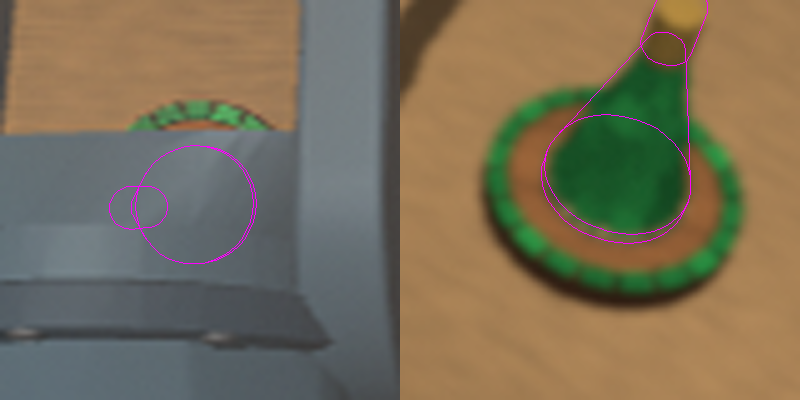

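Green is placed inside its ring. Blue is next.

>>> move_arm(steps=[{"claw": 6,"x": 1.1,"y": 0,"z": -0.6,"wx": 0,"wy": 0,"wz": 0},{"claw": 5,"x": 0,"y": 1,"z": 0,"wx": 0,"wy": 0,"wz": 0},{"claw": 5,"x": 0,"y": 3,"z": 0,"wx": 0,"wy": 0,"wz": 0},{"claw": 5,"x": 0,"y": 3,"z": 0,"wx": 0,"wy": 0,"wz": 0},{"claw": 5,"x": 0,"y": 3,"z": 0,"wx": 0,"wy": 0,"wz": 0},{"claw": 5,"x": 0,"y": 1.2,"z": 0,"wx": 0,"wy": 0,"wz": 0},{"claw": 5,"x": 0,"y": 0,"z": 0,"wx": 0,"wy": 0,"wz": 0},{"claw": 5,"x": 0,"y": 0,"z": 0,"wx": 0,"wy": 0,"wz": 0}])

```text
time: 20.5
ee_pos: [0.607, 0.1161, 0.1133]
orientation: [-90.0, -0.1, 0.1]
wrist_force: [0.4, 0.9, 0.8]
grip_width: 0.587
```

```bash
python3 look.py b1
```

```text
20.5 [0.60696567 0.11607908 0.11334673]
```

View pics/b1.png

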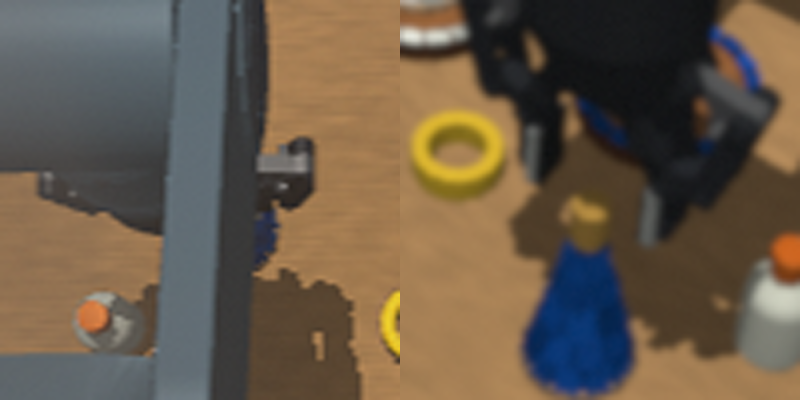

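The knob at scene (588,212) sits slightly left of the tips' midpoint at (592,205), which fits the TCP's 4 mm offset in y. I'll correct that, go down and grasp.

>>> move_arm(steps=[{"claw": 5,"x": 0.2,"y": 1,"z": -0.4,"wx": 0,"wy": 0,"wz": 0},{"claw": 5,"x": 0,"y": 1.4,"z": 0,"wx": 0,"wy": 0,"wz": 0},{"claw": 3.5,"x": 0,"y": 0,"z": 0,"wx": 0,"wy": 0,"wz": 0},{"claw": 2.6,"x": 0,"y": 0,"z": 0,"wx": 0,"wy": 0,"wz": 0},{"claw": 2.2,"x": 0,"y": 0,"z": 0,"wx": 0,"wy": 0,"wz": 0},{"claw": 1,"x": 0,"y": 0,"z": 0,"wx": 0,"wy": 0,"wz": 0},{"claw": 0,"x": 0,"y": 0,"z": 0,"wx": 0,"wy": 0,"wz": 0},{"claw": 0,"x": 0,"y": 0,"z": 0,"wx": 0,"wy": 0,"wz": 0}])

```text
time: 21.4
ee_pos: [0.6086, 0.1116, 0.0884]
orientation: [-90.0, -0.0, 0.0]
wrist_force: [-0.4, -0.2, 0.1]
grip_width: 0.189
```

>>> move_arm(steps=[{"claw": 0,"x": 0,"y": 0,"z": 0,"wx": 0,"wy": 0,"wz": 0},{"claw": 0,"x": 0,"y": -0.5,"z": 0,"wx": 0,"wy": 0,"wz": 0},{"claw": 0,"x": 0,"y": -1,"z": 0,"wx": 0,"wy": 0,"wz": 0},{"claw": 0,"x": 0,"y": -1,"z": 0,"wx": 0,"wy": 0,"wz": 0},{"claw": 0,"x": 0,"y": -1,"z": 0,"wx": 0,"wy": 0,"wz": 0},{"claw": 0,"x": 0,"y": -1,"z": 0,"wx": 0,"wy": 0,"wz": 0},{"claw": 0,"x": 0,"y": 0,"z": 0,"wx": 0,"wy": 0,"wz": 0},{"claw": 0,"x": 0,"y": 0,"z": 0,"wx": 0,"wy": 0,"wz": 0}])

```text
time: 22.2
ee_pos: [0.6088, 0.1115, 0.1338]
orientation: [-90.0, -0.0, 0.0]
wrist_force: [0.4, -0.1, -0.9]
grip_width: 0.187
```

```bash
python3 ov.py b2 blue .089
```

```text
(no output)
```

View pics/b2.png

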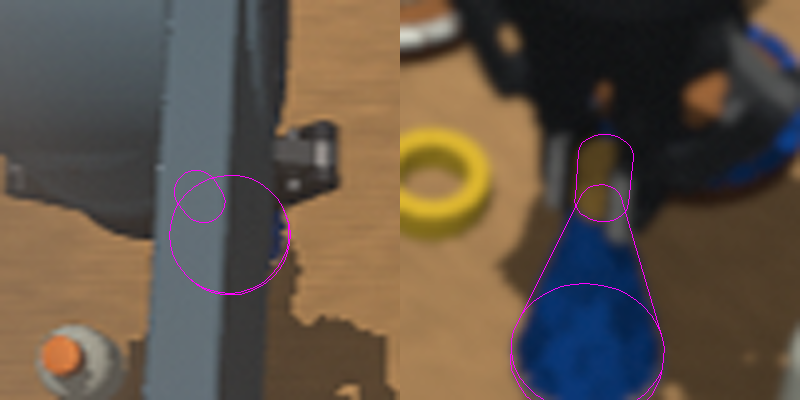

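>>> move_arm(steps=[{"claw": 0,"x": 0,"y": -2,"z": 0,"wx": 0,"wy": 0,"wz": 0},{"claw": 0,"x": 0,"y": -2,"z": 0,"wx": 0,"wy": 0,"wz": 0},{"claw": 0,"x": -2,"y": 0,"z": -0.6,"wx": 0,"wy": 0,"wz": 0},{"claw": 0,"x": -4,"y": 0,"z": -1.2,"wx": 0,"wy": 0,"wz": 0},{"claw": 0,"x": -4,"y": 0,"z": -1.2,"wx": 0,"wy": 0,"wz": 0},{"claw": 0,"x": -4,"y": 0,"z": -1.2,"wx": 0,"wy": 0,"wz": 0},{"claw": 0,"x": -2.1,"y": 0,"z": -0.6,"wx": 0,"wy": 0,"wz": 0},{"claw": 0,"x": 0,"y": 0,"z": 0,"wx": 0,"wy": 0,"wz": 0}])

```text
time: 23.1
ee_pos: [0.4446, 0.0633, 0.1724]
orientation: [-90.0, 0.2, -0.0]
wrist_force: [0.3, 0.8, -1.4]
grip_width: 0.191
```

>>> move_arm(steps=[{"claw": 0,"x": 0.2,"y": 1,"z": 0,"wx": 0,"wy": 0,"wz": 0},{"claw": 0,"x": 0,"y": 2,"z": 0,"wx": 0,"wy": 0,"wz": 0},{"claw": 0,"x": 0,"y": 2,"z": 0,"wx": 0,"wy": 0,"wz": 0},{"claw": 0,"x": 0,"y": 0.7,"z": 0,"wx": 0,"wy": 0,"wz": 0},{"claw": 0,"x": 0,"y": 0.3,"z": 0,"wx": 0,"wy": 0,"wz": 0},{"claw": 0,"x": 0,"y": 0,"z": 0,"wx": 0,"wy": 0,"wz": 0},{"claw": 0,"x": 0,"y": 0,"z": 0,"wx": 0,"wy": 0,"wz": 0},{"claw": 0,"x": 0,"y": 0,"z": 0,"wx": 0,"wy": 0,"wz": 0}])

```text
time: 23.9
ee_pos: [0.4504, 0.0634, 0.1141]
orientation: [-90.0, -0.1, 0.0]
wrist_force: [0.5, 0.5, -0.7]
grip_width: 0.19
```

```bash
python3 ov.py b3 blue .0886
```

```text
(no output)
```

View pics/b3.png

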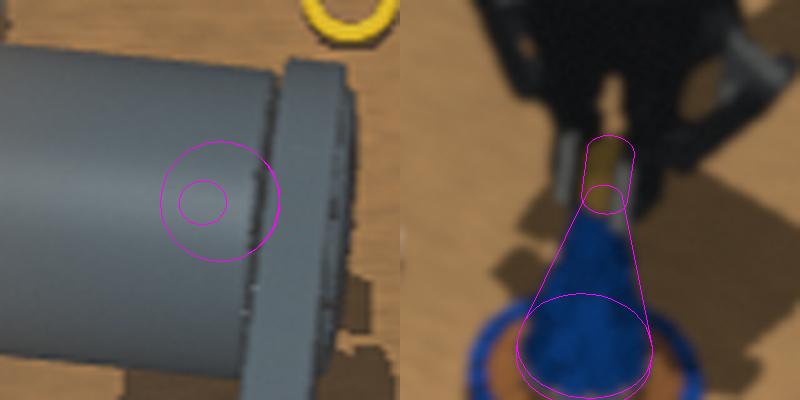

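>>> move_arm(steps=[{"claw": 0,"x": -0.2,"y": 0.4,"z": 0,"wx": 0,"wy": 0,"wz": 0},{"claw": 0,"x": 0,"y": 0.3,"z": 0,"wx": 0,"wy": 0,"wz": 0},{"claw": 0,"x": 0,"y": 0.2,"z": 0,"wx": 0,"wy": 0,"wz": 0},{"claw": 0,"x": 0,"y": 0.1,"z": 0,"wx": 0,"wy": 0,"wz": 0},{"claw": 0,"x": 0,"y": 0.1,"z": 0,"wx": 0,"wy": 0,"wz": 0},{"claw": 0,"x": 0,"y": 0.1,"z": 0,"wx": 0,"wy": 0,"wz": 0},{"claw": 0,"x": 0,"y": 0,"z": 0,"wx": 0,"wy": 0,"wz": 0},{"claw": 0,"x": 0,"y": 0,"z": 0,"wx": 0,"wy": 0,"wz": 0}])

```text
time: 24.8
ee_pos: [0.4483, 0.0635, 0.1024]
orientation: [-90.0, -0.1, 0.0]
wrist_force: [-2.0, 0.8, 8.3]
grip_width: 0.189
```

>>> move_arm(steps=[{"claw": 1.8,"x": 0,"y": 0,"z": 0,"wx": 0,"wy": 0,"wz": 0},{"claw": 2.2,"x": 0,"y": 0,"z": 0,"wx": 0,"wy": 0,"wz": 0},{"claw": 2.8,"x": 0,"y": 0,"z": 0,"wx": 0,"wy": 0,"wz": 0},{"claw": 4,"x": 0,"y": 0,"z": 0,"wx": 0,"wy": 0,"wz": 0},{"claw": 5,"x": 0,"y": 0,"z": 0,"wx": 0,"wy": 0,"wz": 0},{"claw": 5,"x": 0,"y": 0,"z": 0,"wx": 0,"wy": 0,"wz": 0},{"claw": 5,"x": 0,"y": -1,"z": 0,"wx": 0,"wy": 0,"wz": 0},{"claw": 5,"x": 0,"y": -2,"z": 0,"wx": 0,"wy": 0,"wz": 0}])

```text
time: 25.6
ee_pos: [0.4463, 0.0636, 0.1308]
orientation: [-90.0, 0.2, 0.0]
wrist_force: [0.0, -0.7, -0.2]
grip_width: 0.582
```

>>> move_arm(steps=[{"claw": 6,"x": 0,"y": -3,"z": 0,"wx": 0,"wy": 0,"wz": 0},{"claw": 6,"x": 0,"y": -4,"z": 0,"wx": 0,"wy": 0,"wz": 0},{"claw": 6,"x": 0,"y": -3,"z": 0,"wx": 0,"wy": 0,"wz": 0},{"claw": 6,"x": 0.2,"y": 0,"z": -2,"wx": 0,"wy": 0,"wz": 0},{"claw": 6,"x": 0.3,"y": 0,"z": -4,"wx": 0,"wy": 0,"wz": 0},{"claw": 6,"x": 0.3,"y": 0,"z": -4,"wx": 0,"wy": 0,"wz": 0},{"claw": 6,"x": 0.3,"y": 0,"z": -4,"wx": 0,"wy": 0,"wz": 0},{"claw": 6,"x": 0.3,"y": 0,"z": -4,"wx": 0,"wy": 0,"wz": 0}])

```text
time: 26.4
ee_pos: [0.4617, -0.1181, 0.2323]
orientation: [-90.0, -0.1, 0.0]
wrist_force: [0.6, 0.5, 0.8]
grip_width: 0.706
```

>>> move_arm(steps=[{"claw": 6,"x": 0.3,"y": 0,"z": -4,"wx": 0,"wy": 0,"wz": 0},{"claw": 6,"x": 0.3,"y": 0,"z": -4,"wx": 0,"wy": 0,"wz": 0},{"claw": 6,"x": 0.3,"y": 0,"z": -4,"wx": 0,"wy": 0,"wz": 0},{"claw": 6,"x": 0.3,"y": 0,"z": -3.5,"wx": 0,"wy": 0,"wz": 0},{"claw": 6,"x": 0.3,"y": 0,"z": -1,"wx": 0,"wy": 0,"wz": 0},{"claw": 5,"x": 0,"y": 2,"z": 0,"wx": 0,"wy": 0,"wz": 0},{"claw": 5,"x": 0,"y": 2,"z": 0,"wx": 0,"wy": 0,"wz": 0},{"claw": 5,"x": 0,"y": 0,"z": 0,"wx": 0,"wy": 0,"wz": 0}])

```text
time: 27.2
ee_pos: [0.4754, -0.2796, 0.1888]
orientation: [-89.8, 0.2, 0.0]
wrist_force: [-0.6, 0.6, -0.5]
grip_width: 0.583
```

```bash
python3 ov.py b4 blue -.014 .4491 .0637
```

```text
(no output)
```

View pics/b4.png

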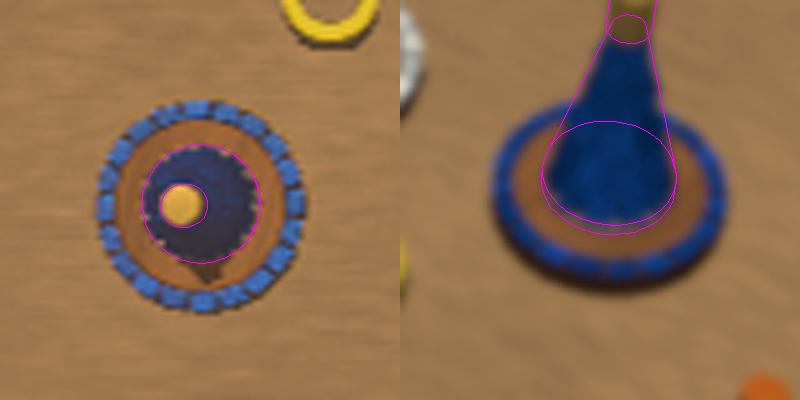

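Blue stands centred in both views. Amber is next.

>>> move_arm(steps=[{"claw": 5,"x": 0,"y": 2,"z": 0,"wx": 0,"wy": 0,"wz": 0},{"claw": 5,"x": 0,"y": 3,"z": 0,"wx": 0,"wy": 0,"wz": 0},{"claw": 5,"x": 0,"y": 2,"z": 0,"wx": 0,"wy": 0,"wz": 0},{"claw": 5,"x": 0,"y": 1.5,"z": 0,"wx": 0,"wy": 0,"wz": 0},{"claw": 5,"x": 0,"y": 0.5,"z": 0,"wx": 0,"wy": 0,"wz": 0},{"claw": 5,"x": 0,"y": 0,"z": 0,"wx": 0,"wy": 0,"wz": 0},{"claw": 5,"x": 0,"y": 0,"z": 0,"wx": 0,"wy": 0,"wz": 0},{"claw": 5,"x": 0,"y": 0,"z": 0,"wx": 0,"wy": 0,"wz": 0}])

```text
time: 28.1
ee_pos: [0.4775, -0.2822, 0.1026]
orientation: [-90.1, -0.1, 0.0]
wrist_force: [-0.5, -0.9, 0.1]
grip_width: 0.587
```

```bash
python3 look.py a1
```

```text
28.1 [ 0.47754607 -0.2821638   0.10263826]
```

View pics/a1.png

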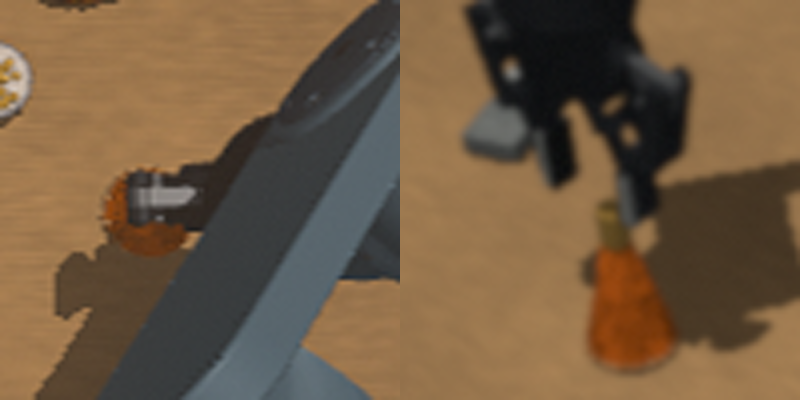

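The tips' midpoint is at scene (599,198) and the knob at (607,210), close as expected. I'll correct 3 mm in x and 2 mm in y, then descend.

>>> move_arm(steps=[{"claw": 5,"x": -0.3,"y": 0.8,"z": 0.2,"wx": 0,"wy": 0,"wz": 0},{"claw": 5,"x": 0,"y": 1.3,"z": 0,"wx": 0,"wy": 0,"wz": 0},{"claw": 5,"x": 0,"y": 0.8,"z": 0,"wx": 0,"wy": 0,"wz": 0},{"claw": 3.5,"x": 0,"y": 0,"z": 0,"wx": 0,"wy": 0,"wz": 0},{"claw": 2.4,"x": 0,"y": 0,"z": 0,"wx": 0,"wy": 0,"wz": 0},{"claw": 1,"x": 0,"y": 0,"z": 0,"wx": 0,"wy": 0,"wz": 0},{"claw": 0,"x": 0,"y": 0,"z": 0,"wx": 0,"wy": 0,"wz": 0},{"claw": 0,"x": 0,"y": 0,"z": 0,"wx": 0,"wy": 0,"wz": 0}])

```text
time: 29.0
ee_pos: [0.4739, -0.2796, 0.0725]
orientation: [-90.0, -0.0, 0.0]
wrist_force: [-0.9, 0.4, -0.5]
grip_width: 0.188
```

>>> move_arm(steps=[{"claw": 0,"x": 0,"y": 0,"z": 0,"wx": 0,"wy": 0,"wz": 0},{"claw": 0,"x": 0,"y": -0.5,"z": 0,"wx": 0,"wy": 0,"wz": 0},{"claw": 0,"x": 0,"y": -1,"z": 0,"wx": 0,"wy": 0,"wz": 0},{"claw": 0,"x": 0,"y": -1,"z": 0,"wx": 0,"wy": 0,"wz": 0},{"claw": 0,"x": 0,"y": -1,"z": 0,"wx": 0,"wy": 0,"wz": 0},{"claw": 0,"x": 0,"y": -1,"z": 0,"wx": 0,"wy": 0,"wz": 0},{"claw": 0,"x": 0,"y": 0,"z": 0,"wx": 0,"wy": 0,"wz": 0},{"claw": 0,"x": 0,"y": 0,"z": 0,"wx": 0,"wy": 0,"wz": 0}])

```text
time: 29.8
ee_pos: [0.4739, -0.2797, 0.1177]
orientation: [-90.0, -0.0, 0.0]
wrist_force: [0.5, 0.2, -1.4]
grip_width: 0.196
```

```bash
python3 ov.py a2 amber .073
```

```text
(no output)
```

View pics/a2.png

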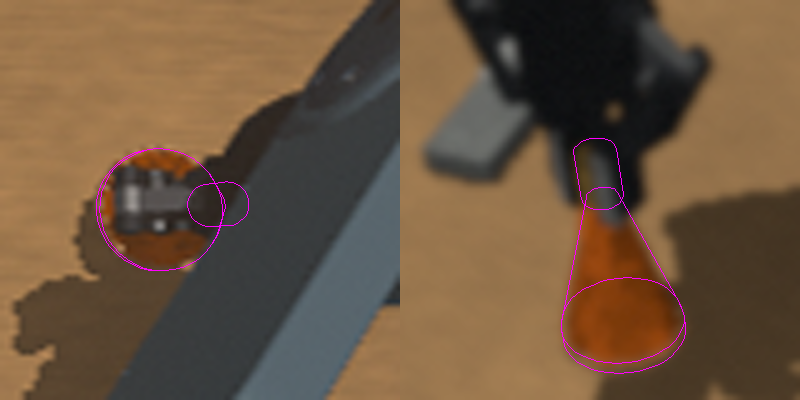

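>>> move_arm(steps=[{"claw": 0,"x": 0,"y": -2,"z": 0,"wx": 0,"wy": 0,"wz": 0},{"claw": 0,"x": 0,"y": -2,"z": 0,"wx": 0,"wy": 0,"wz": 0},{"claw": 0,"x": 2,"y": 0,"z": 0.4,"wx": 0,"wy": 0,"wz": 0},{"claw": 0,"x": 4,"y": 0,"z": 0.8,"wx": 0,"wy": 0,"wz": 0},{"claw": 0,"x": 4,"y": 0,"z": 0.8,"wx": 0,"wy": 0,"wz": 0},{"claw": 0,"x": 4,"y": 0,"z": 0.8,"wx": 0,"wy": 0,"wz": 0},{"claw": 0,"x": 3.9,"y": 0,"z": 0.8,"wx": 0,"wy": 0,"wz": 0},{"claw": 0,"x": 0,"y": 0,"z": 0,"wx": 0,"wy": 0,"wz": 0}])

```text
time: 30.7
ee_pos: [0.656, -0.2414, 0.1553]
orientation: [-89.9, -0.0, 0.2]
wrist_force: [-0.6, -0.4, -1.4]
grip_width: 0.185
```

>>> move_arm(steps=[{"claw": 0,"x": 0,"y": 1,"z": 0,"wx": 0,"wy": 0,"wz": 0},{"claw": 0,"x": 0,"y": 2,"z": 0,"wx": 0,"wy": 0,"wz": 0},{"claw": 0,"x": 0,"y": 2,"z": 0,"wx": 0,"wy": 0,"wz": 0},{"claw": 0,"x": 0,"y": 0.7,"z": 0,"wx": 0,"wy": 0,"wz": 0},{"claw": 0,"x": 0,"y": 0.3,"z": 0,"wx": 0,"wy": 0,"wz": 0},{"claw": 0,"x": 0,"y": 0,"z": 0,"wx": 0,"wy": 0,"wz": 0},{"claw": 0,"x": 0,"y": 0,"z": 0,"wx": 0,"wy": 0,"wz": 0},{"claw": 0,"x": 0,"y": 0,"z": 0,"wx": 0,"wy": 0,"wz": 0}])

```text
time: 31.5
ee_pos: [0.6533, -0.2439, 0.0986]
orientation: [-90.1, -0.1, 0.0]
wrist_force: [0.2, -0.7, -1.4]
grip_width: 0.189
```

```bash
python3 ov.py a3 amber .0725
```

```text
(no output)
```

View pics/a3.png

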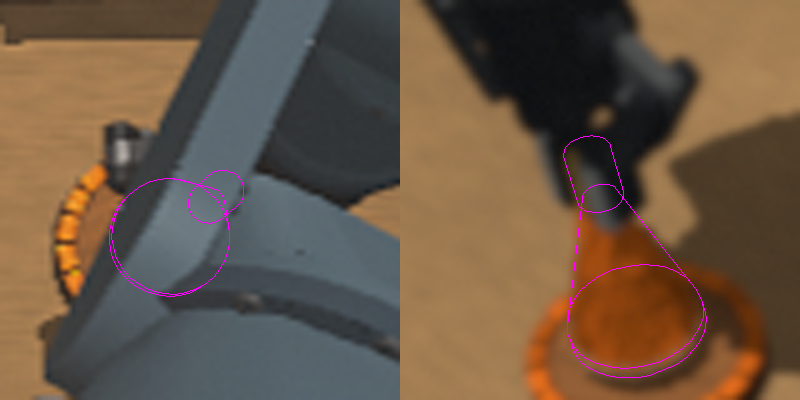

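Well placed. The contact height should be 0.0865, so 12 mm to go.

>>> move_arm(steps=[{"claw": 0,"x": 0,"y": 0.4,"z": 0,"wx": 0,"wy": 0,"wz": 0},{"claw": 0,"x": 0,"y": 0.3,"z": 0,"wx": 0,"wy": 0,"wz": 0},{"claw": 0,"x": 0,"y": 0.2,"z": 0,"wx": 0,"wy": 0,"wz": 0},{"claw": 0,"x": 0,"y": 0.1,"z": 0,"wx": 0,"wy": 0,"wz": 0},{"claw": 0,"x": 0,"y": 0.1,"z": 0,"wx": 0,"wy": 0,"wz": 0},{"claw": 0,"x": 0,"y": 0.1,"z": 0,"wx": 0,"wy": 0,"wz": 0},{"claw": 0,"x": 0,"y": 0,"z": 0,"wx": 0,"wy": 0,"wz": 0},{"claw": 0,"x": 0,"y": 0,"z": 0,"wx": 0,"wy": 0,"wz": 0}])

```text
time: 32.4
ee_pos: [0.6531, -0.2434, 0.0863]
orientation: [-90.0, -0.0, 0.0]
wrist_force: [-2.1, 1.7, 5.1]
grip_width: 0.19
```

Contact, so I release and retreat up and away, clear of the cameras.

>>> move_arm(steps=[{"claw": 1.8,"x": 0,"y": 0,"z": 0,"wx": 0,"wy": 0,"wz": 0},{"claw": 2.2,"x": 0,"y": 0,"z": 0,"wx": 0,"wy": 0,"wz": 0},{"claw": 2.8,"x": 0,"y": 0,"z": 0,"wx": 0,"wy": 0,"wz": 0},{"claw": 4,"x": 0,"y": 0,"z": 0,"wx": 0,"wy": 0,"wz": 0},{"claw": 5,"x": 0,"y": 0,"z": 0,"wx": 0,"wy": 0,"wz": 0},{"claw": 5,"x": 0,"y": 0,"z": 0,"wx": 0,"wy": 0,"wz": 0},{"claw": 5,"x": 0,"y": -1,"z": 0,"wx": 0,"wy": 0,"wz": 0},{"claw": 5,"x": 0,"y": -2,"z": 0,"wx": 0,"wy": 0,"wz": 0}])

```text
time: 33.2
ee_pos: [0.6516, -0.2428, 0.114]
orientation: [-89.9, 0.2, 0.0]
wrist_force: [-0.1, -1.0, 0.2]
grip_width: 0.588
```

>>> move_arm(steps=[{"claw": 5,"x": 0,"y": -3,"z": 0,"wx": 0,"wy": 0,"wz": 0},{"claw": 5,"x": 0,"y": -4,"z": 0,"wx": 0,"wy": 0,"wz": 0},{"claw": 5,"x": 0,"y": -4,"z": 0,"wx": 0,"wy": 0,"wz": 0},{"claw": 5,"x": -2,"y": 0,"z": -2,"wx": 0,"wy": 0,"wz": 0},{"claw": 5,"x": -3,"y": 0,"z": -3,"wx": 0,"wy": 0,"wz": 0},{"claw": 5,"x": -3,"y": 0,"z": -3,"wx": 0,"wy": 0,"wz": 0},{"claw": 5,"x": -3,"y": 0,"z": -3,"wx": 0,"wy": 0,"wz": 0},{"claw": 5,"x": -3,"y": 0,"z": -3,"wx": 0,"wy": 0,"wz": 0}])

```text
time: 34.0
ee_pos: [0.5117, -0.3845, 0.2264]
orientation: [-90.1, -0.0, 0.1]
wrist_force: [-0.7, -1.1, 0.4]
grip_width: 0.583
```

>>> move_arm(steps=[{"claw": 5,"x": -3,"y": 0,"z": -3,"wx": 0,"wy": 0,"wz": 0},{"claw": 5,"x": -3,"y": 0,"z": -3,"wx": 0,"wy": 0,"wz": 0},{"claw": 5,"x": -3,"y": 0,"z": -3,"wx": 0,"wy": 0,"wz": 0},{"claw": 5,"x": -2,"y": 0,"z": -2,"wx": 0,"wy": 0,"wz": 0},{"claw": 5,"x": 0,"y": 0,"z": 0,"wx": 0,"wy": 0,"wz": 0},{"claw": 5,"x": 0,"y": 0,"z": 0,"wx": 0,"wy": 0,"wz": 0},{"claw": 5,"x": 0,"y": 0,"z": 0,"wx": 0,"wy": 0,"wz": 0},{"claw": 5,"x": 0,"y": 0,"z": 0,"wx": 0,"wy": 0,"wz": 0}])

```text
time: 34.8
ee_pos: [0.404, -0.4926, 0.2256]
orientation: [-90.0, -0.0, 0.1]
wrist_force: [0.1, -0.4, 0.1]
grip_width: 0.587
```

Run:
```python
from fit import *
np.set_printoptions(precision=4,suppress=True)
B=dict(blue=(.4491,.0637),green=(.448,.2552),amber=(.6535,-.244),white=(.4588,-.0867))
for c in("top","scene"):
    f=robot.grab_frame(c); cv2.imwrite(f"pics/end_{c}.png",f[:,:,::-1])
for n,b in B.items():
    for c in("top","scene"):
        M=best(c,n+"_tree",b)
        if M is None: print(n,c,"missed"); continue
        pt=[p+np.r_[0,0,.014] for p in tree(H[n])]
        x,e=fit([c],[M],pt,b)
        R=best(c,n+"_base",b)
        if R is not None:
            # ring outline: hull of base mask
            xb,eb=fit([c],[cv2.fillConvexPoly(np.zeros((400,640),np.uint8),cv2.convexHull(np.argwhere(R)[:,::-1].astype(np.int32)),1)],base,b)
        else: xb,eb=None,None
        print(n,c,"tree",x,round(e,1),"base",xb,eb)
for n in("glue_bottle","bead_dish"):
    for c in("top","scene"): print(n,c,[np.round(d["position"],1) for d in robot.place_of(c,n)[:1]])
print(robot.get_obs()["time"])
```

```text
blue top tree [0.449 0.062] 2.2 base [0.448  0.0628] 7.610182762145996
blue scene tree [0.4517 0.0645] 4.8 base None None
green top tree [0.448  0.2553] 2.2 base [0.447  0.2543] 13.755844116210938
green scene tree [0.4506 0.2564] 9.8 base [0.45   0.2559] 12.96049690246582
amber top tree [ 0.6534 -0.2454] 3.5 base [ 0.6525 -0.2462] 4.024379730224609
amber scene tree [ 0.6566 -0.2423] 3.8 base [ 0.6554 -0.2425] 7.385976314544678
white top tree [ 0.4579 -0.0878] 1.6 base [ 0.4579 -0.0869] 2.2670817375183105
white scene tree [ 0.4606 -0.0861] 16.2 base [ 0.428  -0.1107] 524.8051147460938
glue_bottle top []
glue_bottle scene [array([384.6, 248.4])]
bead_dish top [array([398.1, 187.3])]
bead_dish scene [array([235. , 172.5])]
35.9
```

View pics/end_scene.png

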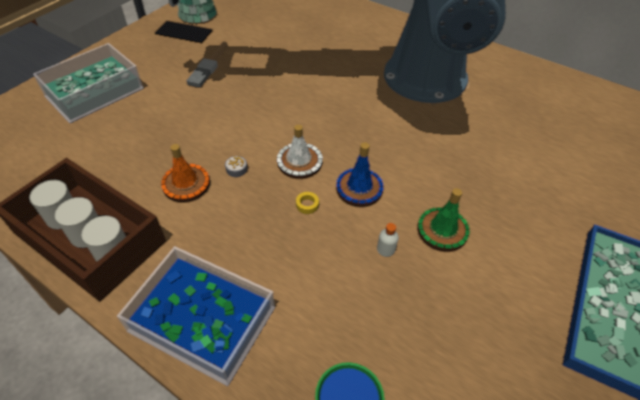

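View pics/end_top.png

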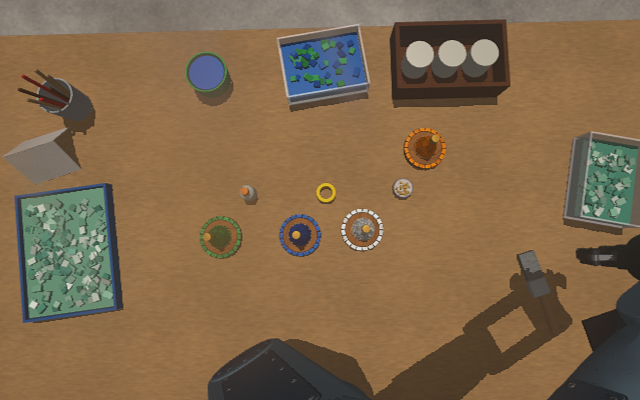

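All four trees stand inside their own rings: white scene (300,150), blue (362,180), green (445,220), amber (182,175). The bottle and the dish have not moved.

```bash
python3 -c "
from cell import robot
print(robot.hand_in())"
```

```text
the job is handed in; nothing more can be done
None
```

All four glass trees stand upright on the stands of their own colour. I handed the job in at about 36 s of the 109 s allowed; no verdict was reported.

**What I did:** I picked up each tree by its knob in the order white, green, blue, amber. I lowered each one until the wrist force showed it resting on the stand, opened the fingers slowly and lifted away.

**Last checks:**
- **Centring:** wherever both tree and stand could be measured in the same view, the tree's centre was within about 2 mm of the stand's centre (the limit is 14 mm).
- **Upright:** outlines of upright trees matched the pictures.
- **Stands, bottle and dish:** none showed any visible shift in the final pictures.
- **Robot:** the arm ended well clear of everything.

**Checks that failed or disagreed:**
- The scene-view measurement of the white stand went wrong because of a bad mask; its top-view measurement and the picture are fine.
- The network missed the blue stand in the scene view and the glue bottle in the top view at the end. Both show plainly in the pictures, in their old places.
- The two cameras disagree by a steady 2–3 mm in x and 1–3 mm in y, slightly more than the stated calibration error. This cancels between each tree and its stand.

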